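# Load a battery pack into the charging box past its sprung flap

## Robot

A 6-joint arm with a two-finger parallel gripper is mounted at the origin on a cart in front of the work surface, level with it; the furniture and walls round the work are solid. World frame = base frame: x ahead of the robot, y to its left, z up, the work surface at z = 0. Lengths are in m, angles in rad, forces in N, time in s.
With the tool pointing down it reaches from about 0.4 to 0.825 m from the base axis. Payload 7 kg.
Tool frame: the origin (TCP) lies at the centre of the arm's flange, where the gripper is bolted on; the fingertips stand 178 mm ahead of it and the grasp point (between the pads) lies 159 mm ahead of it; z points along the fingers, y is the direction in which the jaws open and shut (so a half turn about z gives the same grasp; the last joint's range is limited). The gripper opens to 88 mm and grips with 3 to 60 N. Pads are 19 mm wide; open, the fingers measure 130 mm over their backs; the gripper's body (78 mm by 193 mm) begins 47 mm behind the grasp point.
Start: joints at [-0.812, 0.359, 0.012, 0, -1.224, -0.288], TCP at [0.306, -0.602, 0.405] pointing down, gripper open.
Joint ranges: [-3.07, 3.07], [-1.43, 2.12], [-1.02, 1.25], [-3.03, 1.67], [-3.05, -0], [-3.03, 3.03]. Speed limits (rad/s): [2.39, 2.39, 3.01, 3.14, 3.14, 3.14].

## Interface

Orientations are given as [roll, pitch, yaw] about the fixed x, y, z axes, in that order (R = Rz(yaw) Ry(pitch) Rx(roll)).
In Python, from station import * gives the robot as it stands.
- The arm moves only by the tool send_rows, never from a script. Its argument "motion" is a list of rows, each an object with "offset": the shift along the tool's x, y, z in cm, a list of three; "turn": the turn about the tool's z in degrees. In form: [{"offset": [x, y, z], "turn": turn}, ...]. A call has 1 to 8 rows; each row is the pose to reach, as a shift and turn from the pose commanded when the call began, along the tool's axes at that moment; what a row does not reach only later rows make up. A row lasts 1/10 s, in which the tool goes at most 50 mm and 8.59 degrees, less where a joint would pass 70% of its speed; a pose out of reach is approached as far as the arm can. A call with a gripper value outside its range is refused whole. "hand" is the opening, from -1 (shut) to 1 (fully open), set as the call begins (left out, the last holds). The fingers move at their own pace and stop on an object; "squeeze" is the grip in N (left out, the last holds). Time passes only in rows, so rows that repeat a pose let the fingers close. It gives the time, the measured TCP pose, the force and the opening at its end, in the units of the state.
- get_state(): the state, without advancing time (a new reading comes with each control period).
- grab_frame(name): name is "scene" or "top" or "wrist"; returns a dict with "frame" (384x512x3 uint8, blue, green, red), "range_z" (384x512 float32, m along the optical axis (not along the pixel's ray), 0 where there is no reading), "vertical_fov" (degrees; the focal length in pixels is half the picture's height over the tangent of half this angle, whatever the lens; pixels are square), "cx", "cy" (the principal point, pixels), "k1" (the pictures are not rectified: a ray, as slopes to the right and down, at radius r is drawn at 1 + k1 r^2 times it, then the intrinsics apply), "cam_to_world" (4x4, takes a point from camera to world coordinates). Camera axes: x right, y up, looking along -z (the intrinsics and any distortion apply to the point x, -y, -z); pixel columns grow to the right and rows downward; lengths in m; the calibration is good to about 2 mm. A picture is of the moment at which its call begins.
- job_done(): hands the job in, once; it reports no verdict.
The state is a dict: "t": time; "q": joint angles; "qd": joint speeds; "joint_efforts": joint torques, N m; "eef_pos": TCP position; "ee_rot": TCP orientation; "force": force on the tool from outside, world axes, zero at the start; "moment": the same for the moment, N m; "width": finger opening in m.
Only numpy, scipy, OpenCV 4.12 (cv2) and the standard library are available. Lean on these libraries where they do the work, as an engineer would, in place of code of your own. Each camera call takes 0.05 s, during which the arm holds its last target. There are 200 camera calls.

## Task

Take the battery pack out of the stand and load it into the empty bay of the charging box: press the bay's sprung flap open with the pack's lower end and, keeping the flap held open with the pack, feel gently sideways for the guide slot hidden under it. Then slide the pack down until it is fully home, upright with its leads on top, and let go; never force it, and leave the other things on the desk where they are.

Things in the scene. Friction and masses are not known exactly. Their poses are not given: they have to be found in the camera images.
- battery_pack: flat lithium pack, rigid body 50 x 34 x 9 mm, about 60 g, soft thin leads at its upper end (36 mm more, no resistance). x points up along the 50 mm, y along the 34 mm width, z through the 9 mm. Origin on one broad face (body from z = 0 to 9 mm), mid-width, 43 mm above the lower end. Hold it by the broad faces within 14 mm of the upper end of the rigid body
- pack_bottom (a point): centre of the pack's lower end face (the end without leads); axes as the pack's. The rigid body ends 50 mm above it
- pack_stand: grey plastic stand, fixed, 78 x 66 mm, 22 mm high; two pockets 12 x 37 mm (x, y), 18 mm deep, 16 mm to either side of the middle along its x. Origin mid-underside, z up. The pack stands in the -x pocket, on its floor 4 mm above the desk, broad faces looking along the stand's x; its rigid body ends 54 mm above the desk
- charging_box: grey steel charging box, vent slots in front, fixed, 124 x 220 mm (x, y), top at 72 mm. Origin mid-underside, x to the back, y left, z up. Two bays in the top, 50 mm to either side of the middle along y; the one at +y already holds a pack (body 19 mm above the top, leads 36 mm more), the one at -y is empty. More than 25 N between the pack and the box counts as forcing it
- bay_mouth (a point): middle of the empty bay's mouth, level with the top of the box; axes as the box's. The mouth is 16 mm (x) by 69 mm (y) and closed by the flap. The pack goes in upright, broad faces looking along x
- guide_level (a point): 17 mm below bay_mouth: height of the flat, rigid top of a black guide frame inside the bay. The pack fits its slot, 36 mm (y) by 15 mm (x, from -9 to +6 mm of this point). The frame is hidden by the flap and not measured: the middle of its slot lies anywhere from 15 mm left to 15 mm right (y) of this point. It does not shift sideways; its feet give 4 mm at about 13 N
- bay_floor (a point): 31 mm below bay_mouth: floor of the guide slot, on rubber feet that give 4 mm at about 13 N, then hard. A pack standing on it is home and stands out 19 mm above the box
- bay_flap (a joint): steel flap over the empty bay's mouth, hinged along the mouth's back (+x) edge, 15.5 mm long, opens down into the bay: 0 shut, 1.5 rad fully down. Spring-shut: about 1 N at the free front edge when shut, 3 N open. A pack pressed down in the middle of the mouth (x), or up to 2 mm in front of it, opens it to about 1.2 rad; the flap then leans on the pack's rear face, also when home
- mug: striped mug, 86 mm wide, 90 mm high, a bystander; origin under its middle
- multimeter: multimeter, 142 x 75 x 45 mm, lying on the desk, a bystander; origin under its middle
- driver_red: small red screwdriver, 148 mm, a bystander behind the box; origin under its middle
- driver_green: small green screwdriver, 148 mm, a bystander behind the box; origin under its middle
- battery_door: small green plastic cover, 43 x 26 x 5 mm, a bystander near the front edge of the desk; origin under its middle
Not all that is in view belongs to the job. Of the things that look like the battery_pack, the smaller one is meant.

How it is judged:
On the way, in this order (a step that is already met when the one before it is completed fails the run):
1. the pack is lifted out of the stand (height (world z) of pack_bottom above 0.035 m), for 0.1 s.
2. the pack, upright in the mouth of the bay, holds the flap open (value of joint bay_flap above 0.9 rad and z of pack_bottom in the frame of bay_mouth below -0.008 m and contact force between battery_pack and charging_box above 0.2 N and angle between battery_pack's own x axis and vertical below 0.3 rad), for 0.2 s.
At the end, for the whole second after the job is handed in: The pack stands at rest in the empty bay of the charging box, leads up, its lower end within 2 mm of the floor of the guide (at least 29 mm below the mouth), within 19 mm (y) and 8 mm (x) of the middle of the mouth, and within 0.15 rad of upright (z of pack_bottom in the frame of bay_mouth between -0.034 and -0.029 m and y of pack_bottom in the frame of bay_mouth between -0.019 and 0.019 m and x of pack_bottom in the frame of bay_mouth between -0.008 and 0.008 m and angle between battery_pack's own x axis and vertical below 0.15 rad and linear speed of battery_pack below 0.01 m/s); the robot touches nothing.
It fails at once if the pack is forced: more than 25 N between the pack and the charging box (contact force between battery_pack and charging_box above 25 N).
It fails at once if a bystander is moved by more than 3 cm (distance of any of mug, multimeter, driver_red, driver_green, battery_door from where it was at the start of the episode above 0.03 m).
It also fails if it takes over 58 s, if anything falls off the work surface, if the arm or the gripper's body presses on something with over 40 N, if the wrist force passes 120 N, or if a joint passes its speed limit or range.

## Working session

There is one attempt and no reset: what is moved stays moved. The work goes in short steps, Python scripts to look and compute and a tool call to move; the robot and the scene stay as the last step left them, time stands still between calls to the robot, and variables do not carry over. Pictures are saved under pics/ and viewed, about 8 in all and at most 12, crops included, and the job is handed in when it is done.

Besides the shell and the picture viewer there is one more tool, called after ">>>" by a JSON object that holds its "name" and its "arguments". send_rows: Moves the arm, as the interface text tells. Its arguments: {"type":"object","properties":{"motion":{"type":"array"},"hand":{"type":"number"},"squeeze":{"type":"number"}},"required":["motion"]}

```bash
mkdir -p pics; ls
cat > h.py <<'E'
from station import *
import numpy as np, cv2, pickle
def grab(name,tag):
    f=grab_frame(name); pickle.dump(f,open(f'pics/{tag}.pkl','wb')); cv2.imwrite(f'pics/{tag}.png',f['frame']); return f
def load(tag): return pickle.load(open(f'pics/{tag}.pkl','rb'))
def intr(f):
    F=192/np.tan(np.radians(f['vertical_fov'])/2)
    return np.array([[F,0,f['cx']],[0,F,f['cy']],[0,0,1]]),np.array([f['k1'],0,0,0,0])
def ray(f,u,v):
    K,D=intr(f); p=cv2.undistortPoints(np.array([[[u,v]]],float),K,D)[0,0]
    return np.array([p[0],-p[1],-1])
def at_depth(f,u,v,d=None):
    if d is None:
        w=f['range_z'][int(v)-1:int(v)+2,int(u)-1:int(u)+2]; d=np.median(w[w>0]) if (w>0).any() else 0
    T=f['cam_to_world']; return T[:3,:3]@(ray(f,u,v)*d)+T[:3,3]
def at_z(f,u,v,z):
    T=f['cam_to_world']; r=T[:3,:3]@ray(f,u,v); return T[:3,3]+r*(z-T[2,3])/r[2]
def proj(f,P):
    T=np.linalg.inv(f['cam_to_world']); c=T[:3,:3]@np.array(P)+T[:3,3]; K,D=intr(f)
    x=np.array([c[0]/-c[2],-c[1]/-c[2]]); x=x*(1+D[0]*(x@x)); return K[0,0]*x[0]+K[0,2],K[1,1]*x[1]+K[1,2]
E
python3 - <<'E'
from h import *
a=grab('scene','s0');b=grab('top','t0')
for f in(a,b): print(f['vertical_fov'],f['cx'],f['cy'],f['k1'],f['cam_to_world'].round(3).tolist())
cv2.imwrite('pics/both.png',np.hstack([cv2.resize(a['frame'],(400,300)),cv2.resize(b['frame'],(400,300))]))
cv2.imwrite('pics/t0b.png',cv2.resize(b['frame'],(800,600)));cv2.imwrite('pics/s0b.png',cv2.resize(a['frame'],(800,600)))
print(get_state())
E
```

```text
pics
53.389919125516435 250.86463543612598 188.63430890017065 -0.07845656000061631 [[0.528, 0.598, -0.604, 0.002], [-0.849, 0.382, -0.365, -0.526], [0.012, 0.705, 0.709, 0.695], [0.0, 0.0, 0.0, 1.0]]
47.758560406282385 257.82178196722543 196.71020799678664 -0.09273235869910083 [[0.014, 0.986, -0.167, 0.411], [-1.0, 0.014, 0.001, -0.186], [0.003, 0.167, 0.986, 0.92], [0.0, 0.0, 0.0, 1.0]]
{'t': 0.1, 'q': array([-8.11915106e-01,  3.59320313e-01,  1.11602584e-02, -3.43911661e-04,
       -1.22411932e+00, -2.88124455e-01]), 'qd': array([ 8.89440929e-04, -8.13294155e-04,  3.32629722e-03,  5.41220973e-04,
       -6.52383871e-04,  9.79927018e-05]), 'joint_efforts': array([-7.56592272e-04, -5.84164882e+01,  2.93753207e+01,  7.01548755e+00,
        1.02256119e-02, -6.31025455e-05]), 'eef_pos': array([ 0.30609069, -0.60141053,  0.4038108 ]), 'ee_rot': array([ 3.14007886e+00, -1.11468798e-04, -2.67095290e+00]), 'force': array([ 0.21960967, -0.18181221,  0.55472694]), 'moment': array([0.00113343, 0.01100263, 0.0265706 ]), 'width': 0.08745395450503063}
```

View pics/t0b.png

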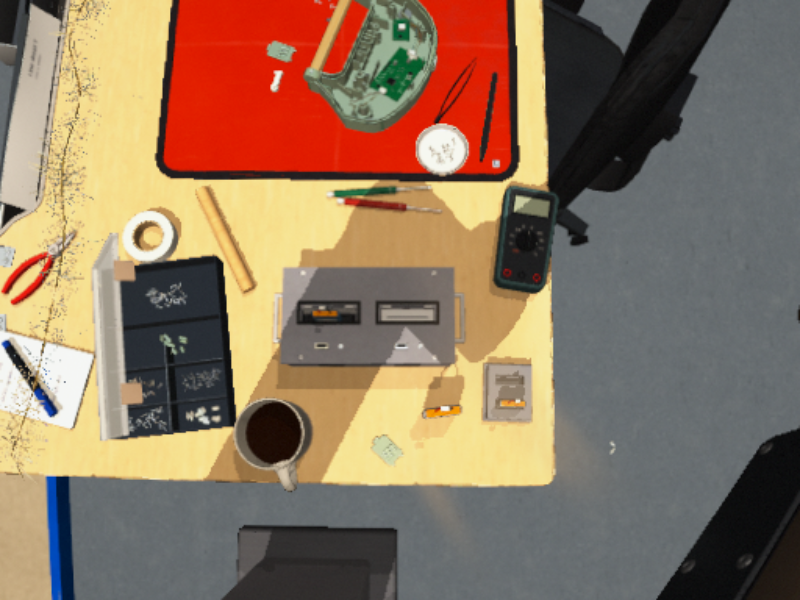

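View pics/s0b.png

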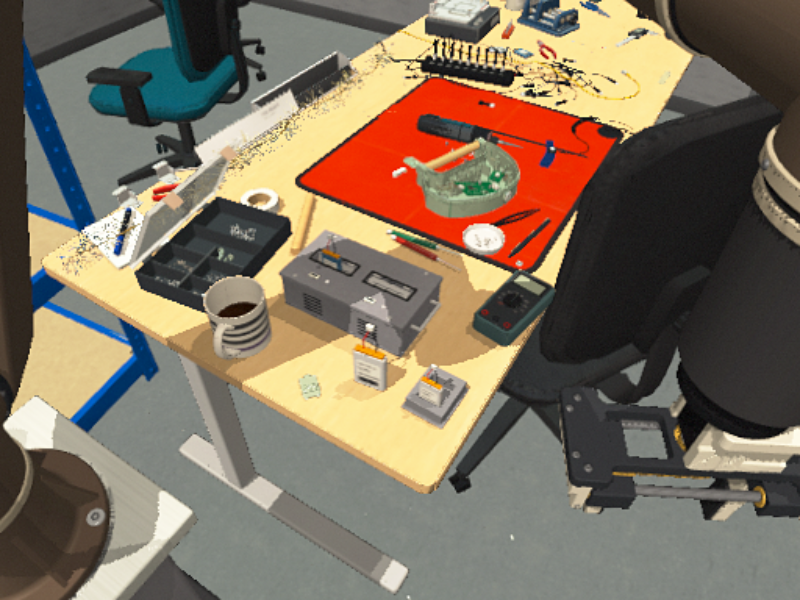

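Top view (800-scale): candidates are the pack in the stand (512,403), a larger pack standing loose on the desk (442,411), and the pack already in the box (323,312). The one in the stand is meant. I'll check it in a close crop, together with the box.

Run:
```python
from h import *
b=load('t0')
# stand crop
s=b['frame'][222:277,260:350]; c=b['frame'][165:240,170:305]
A=cv2.resize(s,None,fx=7,fy=7,interpolation=cv2.INTER_CUBIC); B=cv2.resize(c,None,fx=5.9,fy=5.9,interpolation=cv2.INTER_CUBIC)
# limit 800x600: pack separately, stand half
A=cv2.resize(s[:,40:],None,fx=3.0,fy=3.0,interpolation=cv2.INTER_CUBIC)
A=cv2.resize(s,(90*4,55*4),interpolation=cv2.INTER_CUBIC);B=cv2.resize(c,(135*5,75*5),interpolation=cv2.INTER_CUBIC)
im=np.zeros((600,680,3),np.uint8); im[:220,:360]=A; im[222:597,:675]=B
cv2.imwrite('pics/crop1.png',im)
```

```text
(no output)
```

View pics/crop1.png

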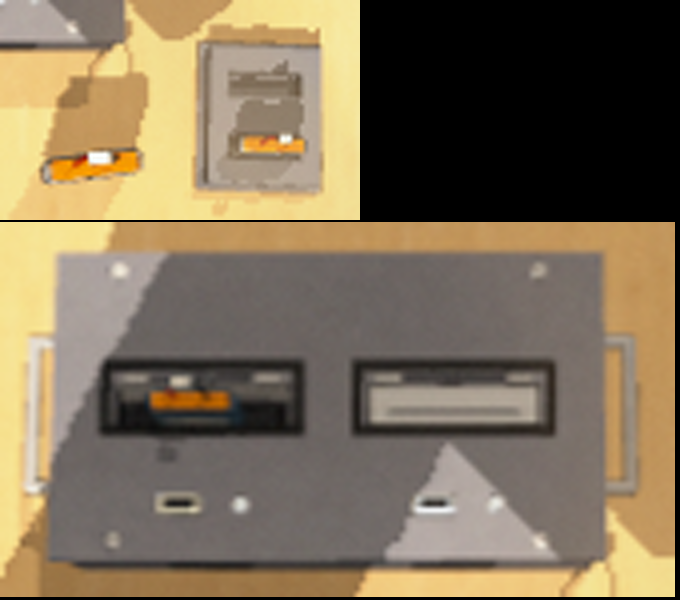

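The crop confirms the small pack with leads in the stand's near pocket (orange top at about 273,145 in the crop). The loose pack at (92,163) is bigger. The empty bay is on the right, with its mouth centre at about (455,405).

Run:
```python
from h import *
b=load('t0')
def pa(x,y): return 260+(x+.5)/4-.5,222+(y+.5)/4-.5
def pb(x,y): return 170+(x+.5)/5-.5,165+(y-222+.5)/5-.5
for p in [(207,44),(321,44),(322,189),(205,187)]: print('stand',at_z(b,*pa(*p),.022).round(4))
for p in [(240,145),(307,145),(273,137),(273,154)]: print('pack',at_z(b,*pa(*p),.054).round(4), at_depth(b,*pa(*p)).round(4))
for p in [(57,253),(603,253),(607,560),(48,562)]: print('box',at_z(b,*pb(*p),.072).round(4))
for p in [(367,385),(543,385),(543,428),(367,428),(367,372),(353,360),(555,435)]: print('mouth',at_z(b,*pb(*p),.072).round(4),at_depth(b,*pb(*p)).round(4))
```

```text
stand [ 0.4892 -0.2987  0.022 ]
stand [ 0.4899 -0.3582  0.022 ]
stand [ 0.4153 -0.3577  0.022 ]
stand [ 0.4158 -0.2974  0.022 ]
pack [ 0.4364 -0.3109  0.054 ] [ 0.4365 -0.3116  0.0495]
pack [ 0.4367 -0.3444  0.054 ] [ 0.4368 -0.3449  0.0511]
pack [ 0.4405 -0.3274  0.054 ] [ 0.4416 -0.3327  0.0215]
pack [ 0.4321 -0.3273  0.054 ] [ 0.4323 -0.3282  0.0486]
box [ 0.6054 -0.0316  0.072 ]
box [ 0.6084 -0.2508  0.072 ]
box [ 0.4852 -0.2525  0.072 ]
box [ 0.4812 -0.0334  0.072 ]
mouth [ 0.5534 -0.1572  0.072 ] [ 0.5536 -0.1572  0.0705]
mouth [ 0.5543 -0.227   0.072 ] [ 0.5544 -0.227   0.0718]
mouth [ 0.5371 -0.2271  0.072 ] [ 0.5372 -0.2271  0.0712]
mouth [ 0.5361 -0.1575  0.072 ] [ 0.5362 -0.1575  0.0716]
mouth [ 0.5586 -0.1571  0.072 ] [ 0.5586 -0.1571  0.0721]
mouth [ 0.5633 -0.1515  0.072 ] [ 0.5633 -0.1515  0.0721]
mouth [ 0.5344 -0.2318  0.072 ] [ 0.5346 -0.2319  0.0707]
```

>>> {"name": "send_rows", "arguments": {"motion": [{"offset":[-4,3,1],"turn":-8},{"offset":[-8,6,2],"turn":-16},{"offset":[-12,9,3],"turn":-24},{"offset":[-16,12.3,4],"turn":-32},{"offset":[-20,15.4,5],"turn":-40},{"offset":[-24,18.5,6],"turn":-48},{"offset":[-24,18.5,7],"turn":-56},{"offset":[-24,18.5,8],"turn":-63}], "hand": 1, "squeeze": 20}}

```text
t: 0.9
eef_pos: [0.4369, -0.3257, 0.3242]
ee_rot: [-3.142, 0.0, -1.562]
force: [-0.3, -0.5, 0.3]
width: 0.0879
```

Run:
```python
from h import *
f=grab('wrist','w1'); s=get_state(); print(s['t'],s['eef_pos'].round(4),s['ee_rot'].round(4),s['force'].round(2))
print(f['cam_to_world'].round(3).tolist(),f['vertical_fov'])
print('pack centre px',proj(f,(.4365,-.3275,.054)), 'range',f['range_z'].min(),f['range_z'].max())
cv2.imwrite('pics/w1b.png',cv2.resize(f['frame'],(800,600),interpolation=cv2.INTER_CUBIC))
```

```text
0.95 [ 0.4361 -0.3262  0.3224] [ 3.1393e+00  1.5000e-03 -1.5569e+00] [-0.72  0.56 -1.25]
[[-1.0, 0.008, 0.003, 0.438], [-0.009, -0.953, -0.304, -0.41], [0.0, -0.304, 0.953, 0.305], [0.0, 0.0, 0.0, 1.0]] 68.28761937955417
pack centre px (np.float64(255.32931339179476), np.float64(199.33827659850942)) range 0.0 1.2872165
```

View pics/w1b.png

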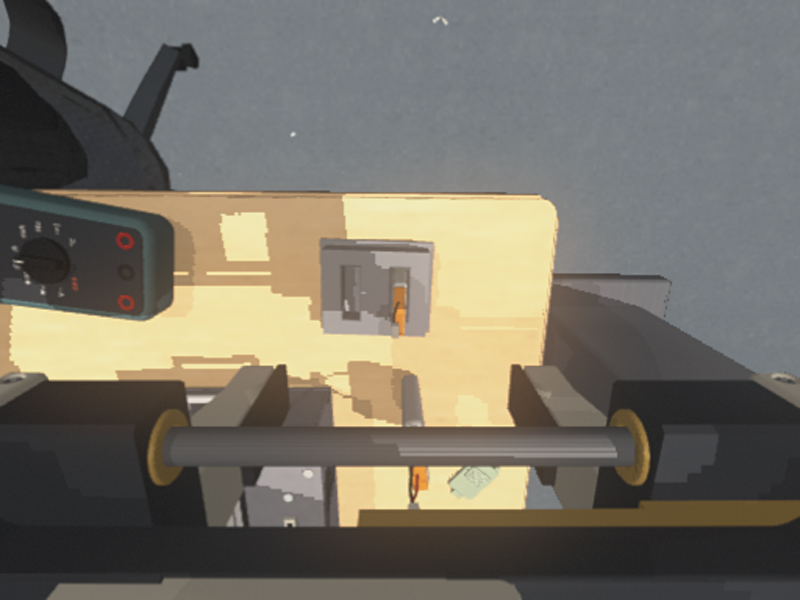

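The wrist view shows the pack top at about (400,310) in the 800-px picture, where the top-view estimate projects (399,311). I'll descend and grip.

>>> {"name": "send_rows", "arguments": {"motion": [{"offset":[0.1,0,2],"turn":0},{"offset":[0.1,0,4],"turn":0},{"offset":[0.1,0,6],"turn":0},{"offset":[0.1,0,8],"turn":0},{"offset":[0.1,0,9.5],"turn":0},{"offset":[0.1,0,10.5],"turn":0},{"offset":[0.1,0,10.5],"turn":0}]}}

```text
t: 1.65
eef_pos: [0.4356, -0.3289, 0.2184]
ee_rot: [3.139, 0.001, -1.573]
force: [0.4, -0.4, -0.0]
width: 0.0876
```

>>> {"name": "send_rows", "arguments": {"motion": [{"offset":[0,0,0],"turn":0},{"offset":[0,0,0],"turn":0},{"offset":[0,0,0],"turn":0},{"offset":[0,0,0],"turn":0},{"offset":[0,0,0],"turn":0},{"offset":[0,0,0],"turn":0},{"offset":[0,0,0],"turn":0},{"offset":[0,0,0],"turn":0}], "hand": -1, "squeeze": 20}}

```text
t: 2.45
eef_pos: [0.4361, -0.3288, 0.2197]
ee_rot: [-3.142, -0.0, -1.571]
force: [0.3, 0.6, 0.3]
width: 0.0292
```

>>> {"name": "send_rows", "arguments": {"motion": [{"offset":[0,0,0],"turn":0},{"offset":[0,0,0],"turn":0},{"offset":[0,0,0],"turn":0},{"offset":[0,0,0],"turn":0},{"offset":[0,0,0],"turn":0},{"offset":[0,0,0],"turn":0}]}}

```text
t: 3.05
eef_pos: [0.4361, -0.3288, 0.2196]
ee_rot: [3.141, 0.0, -1.571]
force: [-0.1, 0.6, 0.1]
width: 0.0085
```

Run:
```python
from h import *
s=get_state(); print(s)
```

```text
{'t': 3.05, 'q': array([-2.87225192e-01,  3.43384121e-01, -4.98256742e-01, -4.14021188e-05,
       -7.29264379e-01,  2.86764568e-01]), 'qd': array([ 4.87136065e-05, -8.53541160e-04,  4.01970688e-05,  1.68337859e-03,
       -2.05618611e-03,  1.23205756e-05]), 'joint_efforts': array([-9.19634651e-03, -4.88257527e+01,  2.09587151e+01,  5.00860199e+00,
        3.80591524e-02, -2.19164053e-04]), 'eef_pos': array([ 0.43610176, -0.3288088 ,  0.2196089 ]), 'ee_rot': array([ 3.14149599e+00,  5.72644091e-05, -1.57128783e+00]), 'force': array([-0.08841134,  0.64773399,  0.0900239 ]), 'moment': array([0.01889172, 0.07494468, 0.00115883]), 'width': 0.00853799586007128}
```

>>> {"name": "send_rows", "arguments": {"motion": [{"offset":[0,0,-0.5],"turn":0},{"offset":[0,0,-1.5],"turn":0},{"offset":[0,0,-3],"turn":0},{"offset":[0,0,-5],"turn":0},{"offset":[0,0,-7],"turn":0},{"offset":[0,0,-9],"turn":0},{"offset":[0,0,-10.5],"turn":0},{"offset":[0,0,-10.5],"turn":0}]}}

```text
t: 3.85
eef_pos: [0.4367, -0.3291, 0.3279]
ee_rot: [-3.137, -0.002, -1.571]
force: [0.1, -0.8, -0.8]
width: 0.0085
```

>>> {"name": "send_rows", "arguments": {"motion": [{"offset":[0,-2.5,0],"turn":0},{"offset":[0,-5,0],"turn":0},{"offset":[-1.5,-7.5,0],"turn":0},{"offset":[-4,-9.5,0],"turn":0},{"offset":[-7,-10.9,0],"turn":0},{"offset":[-10,-10.9,0],"turn":0},{"offset":[-12.5,-10.9,0],"turn":-0.5},{"offset":[-13.5,-10.9,0],"turn":-0.9}]}}

```text
t: 4.65
eef_pos: [0.545, -0.192, 0.3243]
ee_rot: [3.141, 0.0, -1.554]
force: [0.7, -0.1, -0.4]
width: 0.0089
```

Run:
```python
from h import *
s=get_state(); print(s['eef_pos'],s['ee_rot'],s['force'],s['width'])
f=grab('wrist','w2');g=grab('top','t2')
P=(.5457,-.192,.072); print('mouth px',proj(f,P),proj(g,P))
cv2.imwrite('pics/w2b.png',cv2.resize(f['frame'][150:384,130:390],None,fx=2.9,fy=2.5,interpolation=cv2.INTER_CUBIC))
cv2.imwrite('pics/w2b.png',cv2.resize(f['frame'],(800,600),interpolation=cv2.INTER_CUBIC))
```

```text
[ 0.54501262 -0.19201041  0.32431913] [ 3.14090265e+00  3.88275287e-04 -1.55361437e+00] [ 0.66181432 -0.05242202 -0.3742495 ] 0.008886746711377272
mouth px (np.float64(253.87604243766955), np.float64(207.58334538756768)) (np.float64(260.50263153257106), np.float64(201.2617616800229))
```

View pics/w2b.png

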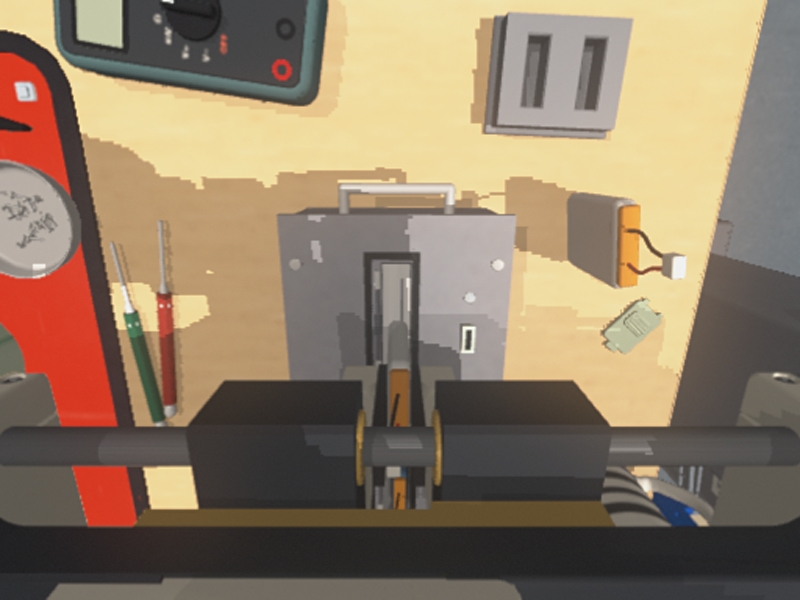

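The pack hangs upright between the fingers, with its top at about (400,385). The mouth's dark frame spans about x = 364–420 and the light flap 383–411. I'll enlarge the mouth to read the edges.

Run:
```python
from h import *
f=load('w2')
s=f['frame'][125:265,170:335]; cv2.imwrite('pics/w2c.png',cv2.resize(s,None,fx=4.2,fy=4.2,interpolation=cv2.INTER_CUBIC))
for v in (180,190):
  for u in range(228,274,2):
    p=at_depth(f,u,v); print(v,u,p.round(4),f['frame'][v,u])
```

```text
180 228 [ 0.5679 -0.2167  0.0731] [115 115 120]
180 230 [ 0.5663 -0.2167  0.0729] [115 116 121]
180 232 [ 0.5646 -0.2167  0.0728] [100 101 105]
180 234 [ 0.5629 -0.2168  0.0731] [55 57 61]
180 236 [ 0.5611 -0.217   0.0738] [56 58 61]
180 238 [ 0.5595 -0.217   0.0738] [110 110 115]
180 240 [ 0.5577 -0.2173  0.0748] [139 145 150]
180 242 [ 0.5561 -0.2173  0.0747] [132 139 145]
180 244 [ 0.5545 -0.2167  0.0722] [102 105 109]
180 246 [ 0.5528 -0.2167  0.0718] [146 153 160]
180 248 [ 0.5511 -0.2166  0.0714] [148 156 163]
180 250 [ 0.5494 -0.2166  0.0715] [150 158 164]
180 252 [ 0.5477 -0.2167  0.0716] [150 158 164]
180 254 [ 0.546  -0.2167  0.0715] [148 155 162]
180 256 [ 0.5443 -0.2169  0.072 ] [125 130 134]
180 258 [ 0.5426 -0.2169  0.0722] [135 140 147]
180 260 [ 0.5409 -0.217   0.0723] [203 215 221]
180 262 [ 0.5392 -0.2171  0.0724] [158 166 174]
180 264 [ 0.5376 -0.2173  0.0733] [77 78 82]
180 266 [ 0.5359 -0.2174  0.0735] [68 70 74]
180 268 [ 0.5342 -0.2173  0.0729] [103 105 109]
180 270 [ 0.5325 -0.2173  0.0728] [171 172 177]
180 272 [ 0.5308 -0.2172  0.0725] [169 170 176]
190 228 
[... 377 characters left out ...]
544 -0.2079  0.0721] [106 108 113]
190 246 [ 0.5527 -0.208   0.0722] [146 153 158]
190 248 [ 0.551  -0.208   0.0722] [146 153 161]
190 250 [ 0.5493 -0.208   0.0721] [150 156 163]
190 252 [ 0.5476 -0.2078  0.0713] [148 156 162]
190 254 [ 0.5459 -0.2079  0.0716] [149 156 162]
190 256 [ 0.5441 -0.208   0.072 ] [124 127 133]
190 258 [ 0.5424 -0.2081  0.0721] [136 142 148]
190 260 [ 0.5407 -0.208   0.0716] [153 160 167]
190 262 [ 0.539  -0.2079  0.0714] [147 153 159]
190 264 [ 0.5373 -0.2085  0.0733] [72 74 77]
190 266 [ 0.5357 -0.2087  0.0738] [68 71 73]
190 268 [ 0.5339 -0.2085  0.0731] [127 127 132]
190 270 [ 0.5322 -0.2084  0.0726] [168 168 175]
190 272 [ 0.5305 -0.2085  0.0727] [170 170 175]
```

View pics/w2c.png

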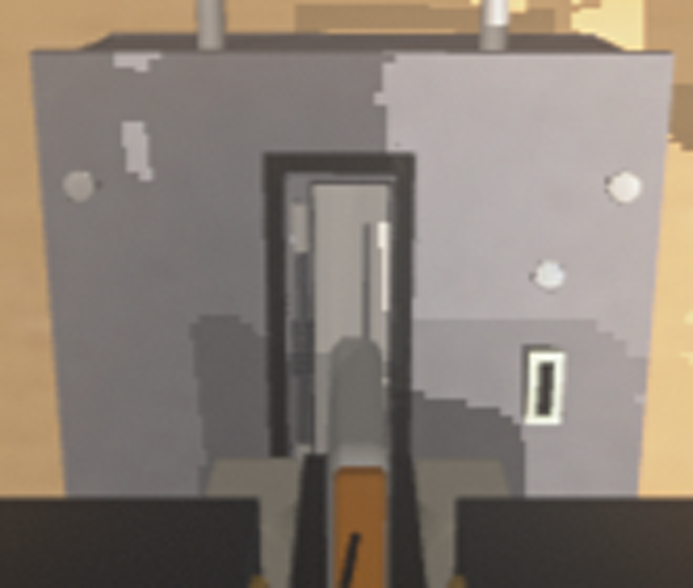

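Run:
```python
from h import *
f=load('w2')
c=lambda x,y:(170+(x+.5)/4.2-.5,125+(y+.5)/4.2-.5)
for n,p in dict(bot=(357,347),botL=(333,360),botR=(382,360),mid=(357,420),flapend=(350,184),mouthend=(340,174),frameend=(340,155),boxL=(40,60),boxR=(665,60),boxend=(350,55)).items():
  u,v=c(*p); print(n,(u,v),at_depth(f,u,v).round(4),at_z(f,u,v,.072).round(4))
for v in range(198,240,3): print(v,[at_depth(f,u,v).round(4).tolist() for u in (252,255,258)])
```

```text
bot (254.61904761904762, 207.23809523809524) [ 0.5454 -0.2083  0.1167] [ 0.5451 -0.1923  0.072 ]
botL (248.9047619047619, 210.33333333333331) [ 0.5494 -0.2059  0.1166] [ 0.55   -0.1894  0.072 ]
botR (260.57142857142856, 210.33333333333331) [ 0.5411 -0.2066  0.1181] [ 0.5398 -0.1895  0.072 ]
mid (254.61904761904762, 224.61904761904762) [ 0.5454 -0.2082  0.1474] [ 0.5448 -0.1759  0.072 ]
flapend (252.95238095238096, 168.42857142857142) [ 0.547  -0.2267  0.0718] [ 0.547  -0.2268  0.072 ]
mouthend (250.57142857142856, 166.04761904761904) [ 0.5491 -0.2289  0.0727] [ 0.5491 -0.2288  0.072 ]
frameend (250.57142857142856, 161.52380952380952) [ 0.5491 -0.2328  0.073 ] [ 0.5491 -0.2326  0.072 ]
boxL (179.14285714285714, 138.9047619047619) [ 0.607  -0.2502  0.0732] [ 0.6073 -0.2501  0.072 ]
boxR (327.95238095238096, 138.9047619047619) [ 0.4869 -0.2523  0.0732] [ 0.4866 -0.2522  0.072 ]
boxend (252.95238095238096, 137.71428571428572) [ 0.5474 -0.2521  0.0723] [ 0.5474 -0.2521  0.072 ]
198 [[0.5475, -0.2007, 0.0716], [0.5449, -0.2008, 0.0718], [0.5423, -0.2008, 0.0718]]
201 [[0.5474, -0.1979, 0.0
[... 384 characters left out ...]
.2084, 0.1282]]
216 [[0.5471, -0.2086, 0.1342], [0.5451, -0.2086, 0.1342], [0.5432, -0.2084, 0.1336]]
219 [[0.547, -0.2086, 0.1394], [0.5451, -0.2088, 0.1399], [0.5432, -0.2082, 0.1383]]
222 [[0.547, -0.2088, 0.1449], [0.5452, -0.2089, 0.145], [0.5433, -0.2084, 0.1438]]
225 [[0.5469, -0.2087, 0.1493], [0.5452, -0.2086, 0.1488], [0.5434, -0.2086, 0.1487]]
228 [[0.5469, -0.2086, 0.1534], [0.5452, -0.2088, 0.1537], [0.5434, -0.2084, 0.1528]]
231 [[0.5469, -0.2081, 0.1564], [0.5452, -0.2084, 0.1571], [0.5434, -0.2083, 0.1568]]
234 [[0.5468, -0.2072, 0.1586], [0.5451, -0.2071, 0.1584], [0.5434, -0.2072, 0.1584]]
237 [[0.5468, -0.2063, 0.1606], [0.5451, -0.2066, 0.1611], [0.5435, -0.2067, 0.1613]]
```

Pack and mouth line up: the pack is at x 0.545 and y −0.1916, the mouth middle at about (0.546, −0.192). I'll press down slowly to about 12 mm below the mouth.

>>> {"name": "send_rows", "arguments": {"motion": [{"offset":[0,0.04,1.2],"turn":0},{"offset":[0,0.04,2.4],"turn":0},{"offset":[0,0.04,3.2],"turn":0},{"offset":[0,0.04,3.5],"turn":0},{"offset":[0,0.04,3.7],"turn":0},{"offset":[0,0.04,3.9],"turn":0},{"offset":[0,0.04,4.1],"turn":0}]}}

```text
t: 5.45
eef_pos: [0.545, -0.1941, 0.2842]
ee_rot: [-3.141, -0.001, -1.555]
force: [-0.8, -0.9, 4.7]
width: 0.0086
```

>>> {"name": "send_rows", "arguments": {"motion": [{"offset":[0,0,0.15],"turn":0},{"offset":[0,0,0.3],"turn":0},{"offset":[0,0,0.45],"turn":0},{"offset":[0,0,0.6],"turn":0},{"offset":[0,0,0.75],"turn":0},{"offset":[0,0,0.75],"turn":0}]}}

```text
t: 6.05
eef_pos: [0.5446, -0.1939, 0.2762]
ee_rot: [3.141, 0.0, -1.556]
force: [-2.5, -1.3, 3.1]
width: 0.0088
```

>>> {"name": "send_rows", "arguments": {"motion": [{"offset":[0,0,0.1],"turn":0},{"offset":[0,0,0.1],"turn":0},{"offset":[0,0,0.1],"turn":0}]}}

```text
t: 6.35
eef_pos: [0.5447, -0.1938, 0.275]
ee_rot: [3.141, 0.0, -1.556]
force: [-2.1, -0.0, 2.8]
width: 0.0083
```

Run:
```python
from h import *
s=get_state(); print(s['eef_pos'],s['ee_rot'],s['force'],s['moment'],s['width'])
f=grab('wrist','w3'); s=f['frame'][125:265,170:335]; s=cv2.convertScaleAbs(s,alpha=1.3,beta=10)
cv2.imwrite('pics/w3c.png',cv2.resize(s,None,fx=4.2,fy=4.2,interpolation=cv2.INTER_CUBIC))
```

```text
[ 0.5446538  -0.1938318   0.27503292] [ 3.14114112e+00  1.14711495e-04 -1.55557572e+00] [-2.05574257 -0.01185625  2.81744402] [-0.04317091  1.03292282 -0.06103437] 0.008261209069041604
```

View pics/w3c.png

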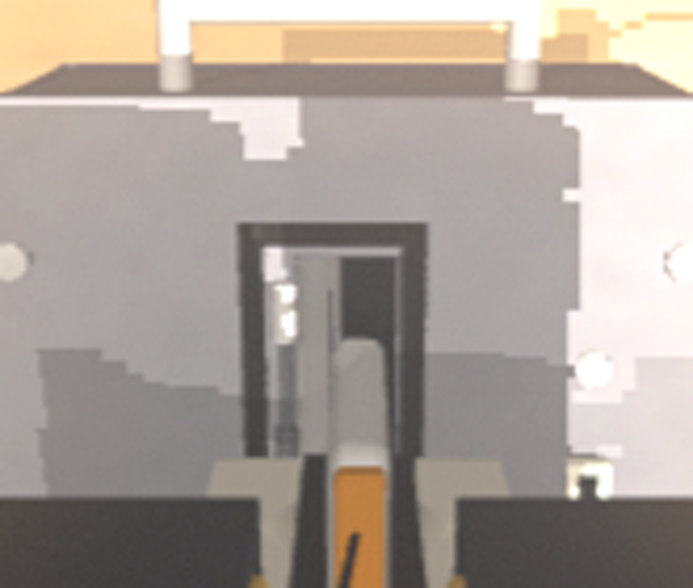

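The flap is swung open: the dark gap at about (367,300) in the crop is the bay interior on the −y side. I'll see what depth the range image gives there.

Run:
```python
from h import *
f=load('w3')
for v in range(182,212,2): print(v,[at_depth(f,u,v).round(4).tolist() for u in (254,257,260)], f['frame'][v,257])
```

```text
182 [[0.5457, -0.2302, 0.0736], [0.5437, -0.2303, 0.0738], [0.5417, -0.2302, 0.0731]] [57 60 63]
184 [[0.5457, -0.2287, 0.0731], [0.5437, -0.2287, 0.0727], [0.5417, -0.2288, 0.073]] [118 118 122]
186 [[0.5456, -0.2226, 0.0558], [0.5435, -0.2229, 0.0567], [0.5413, -0.2228, 0.0562]] [68 69 72]
188 [[0.5456, -0.2212, 0.0562], [0.5434, -0.2211, 0.0558], [0.5412, -0.2211, 0.0556]] [53 55 58]
190 [[0.5456, -0.2195, 0.0557], [0.5434, -0.2196, 0.056], [0.5412, -0.2195, 0.0556]] [54 55 57]
192 [[0.5456, -0.2179, 0.0555], [0.5434, -0.218, 0.0556], [0.5411, -0.2178, 0.055]] [53 55 58]
194 [[0.5456, -0.2164, 0.0555], [0.5433, -0.2164, 0.0554], [0.5411, -0.2165, 0.0555]] [53 54 57]
196 [[0.5455, -0.2149, 0.0556], [0.5433, -0.2148, 0.0554], [0.5411, -0.215, 0.0559]] [54 54 56]
198 [[0.5455, -0.2133, 0.0555], [0.5433, -0.2133, 0.0555], [0.5411, -0.2135, 0.0559]] [52 53 55]
200 [[0.5454, -0.2074, 0.0423], [0.5431, -0.2072, 0.0416], [0.5407, -0.2071, 0.0414]] [51 51 53]
202 [[0.5454, -0.2055, 0.0417], [0.543, -0.2054, 0.0414], [0.5406, -0.2055, 0.0415]] [50 50 51]
204 [[0.5454, -0.204, 0.0422], [0.543, -0.2037, 0.0414], [0.5406, -0.2038, 0.0416]] [48 49 51]
206 [[0.5455, -0.2104, 0.0653], [0.5433, -0.2103, 0.0647], [0.5406, -0.2021, 0.0415]] [106 111 115]
208 [[0.5454, -0.2107, 0.0702], [0.5434, -0.2105, 0.0697], [0.5411, -0.209, 0.0655]] [103 106 111]
210 [[0.5454, -0.2105, 0.0736], [0.5434, -0.2104, 0.0735], [0.5412, -0.2092, 0.07]] [101 106 109]
```

The range image shows the frame top (z ≈ 0.0555) ending at y ≈ −0.2125, with the floor (z ≈ 0.0415) beyond it. That puts the slot middle at about −0.1945, and the pack centre is at about −0.1934. I'll shift 1 mm towards −y and feel downwards.

>>> {"name": "send_rows", "arguments": {"motion": [{"offset":[0.1,0,0],"turn":0},{"offset":[0.1,0,0.1],"turn":0},{"offset":[0.1,0,0.2],"turn":0},{"offset":[0.1,0,0.3],"turn":0},{"offset":[0.1,0,0.4],"turn":0},{"offset":[0.1,0,0.5],"turn":0},{"offset":[0.1,0,0.6],"turn":0},{"offset":[0.1,0,0.6],"turn":0}]}}

```text
t: 7.2
eef_pos: [0.5446, -0.1949, 0.2688]
ee_rot: [3.141, 0.0, -1.556]
force: [-3.0, -0.6, 0.6]
width: 0.0088
```

>>> {"name": "send_rows", "arguments": {"motion": [{"offset":[0,0,0.1],"turn":0},{"offset":[0,0,0.2],"turn":0},{"offset":[0,0,0.3],"turn":0},{"offset":[0,0,0.3],"turn":0}]}}

```text
t: 7.6
eef_pos: [0.5447, -0.1949, 0.266]
ee_rot: [3.141, 0.0, -1.556]
force: [-3.8, 0.5, 0.5]
width: 0.0085
```

No resistance below frame level, so the pack is in the slot. I'll continue down.

>>> {"name": "send_rows", "arguments": {"motion": [{"offset":[0,0,0.13],"turn":0},{"offset":[0,0,0.26],"turn":0},{"offset":[0,0,0.39],"turn":0},{"offset":[0,0,0.5],"turn":0},{"offset":[0,0,0.6],"turn":0},{"offset":[0,0,0.7],"turn":0},{"offset":[0,0,0.8],"turn":0},{"offset":[0,0,0.8],"turn":0}]}}

```text
t: 8.4
eef_pos: [0.5447, -0.1949, 0.258]
ee_rot: [3.141, 0.0, -1.556]
force: [-3.5, 0.6, 0.6]
width: 0.0086
```

>>> {"name": "send_rows", "arguments": {"motion": [{"offset":[0,0,0.05],"turn":0},{"offset":[0,0,0.1],"turn":0},{"offset":[0,0,0.1],"turn":0},{"offset":[0,0,0.1],"turn":0}]}}

```text
t: 8.8
eef_pos: [0.5448, -0.1949, 0.2572]
ee_rot: [3.142, 0.0, -1.556]
force: [-2.7, 0.9, 1.1]
width: 0.0087
```

>>> {"name": "send_rows", "arguments": {"motion": [{"offset":[0,0,0.05],"turn":0},{"offset":[0,0,0.1],"turn":0},{"offset":[0,0,0.1],"turn":0},{"offset":[0,0,0.1],"turn":0}]}}

```text
t: 9.2
eef_pos: [0.5449, -0.1949, 0.2563]
ee_rot: [-3.141, -0.0, -1.555]
force: [-2.9, -0.1, 3.1]
width: 0.0083
```

Floor contact at about 3 N, at the expected height. The flap will push the pack forward on release, so I'll ease it 1.5 mm towards the front edge first.

>>> {"name": "send_rows", "arguments": {"motion": [{"offset":[0,0.05,0],"turn":0},{"offset":[0,0.1,0],"turn":0},{"offset":[0,0.15,0.03],"turn":0},{"offset":[0,0.15,0.03],"turn":0},{"offset":[0,0.15,0.03],"turn":0}]}}

```text
t: 9.7
eef_pos: [0.5437, -0.1949, 0.2562]
ee_rot: [-3.141, -0.0, -1.555]
force: [-0.7, 0.5, 4.4]
width: 0.0087
```

Run:
```python
from h import *
s=get_state(); print(s['eef_pos'],s['force'],s['moment'])
f=grab('wrist','w4')
for v in range(196,226,3): print(v,[at_depth(f,u,v).round(4).tolist() for u in (254,258)])
```

```text
[ 0.54365709 -0.19490675  0.25617337] [-0.7377422   0.52305497  4.36049667] [0.04591894 0.28661024 0.01941658]
196 [[0.5449, -0.2219, 0.0558], [0.5422, -0.222, 0.0561]]
199 [[0.5449, -0.2196, 0.0552], [0.5422, -0.2199, 0.0559]]
202 [[0.5448, -0.2176, 0.0556], [0.5421, -0.2176, 0.0555]]
205 [[0.5448, -0.2155, 0.0558], [0.5421, -0.2154, 0.0552]]
208 [[0.5448, -0.2128, 0.0543], [0.5421, -0.2133, 0.0555]]
211 [[0.5447, -0.2115, 0.0567], [0.542, -0.2116, 0.0567]]
214 [[0.5447, -0.2117, 0.0628], [0.5421, -0.2113, 0.0616]]
217 [[0.5447, -0.2116, 0.0678], [0.5421, -0.2114, 0.0673]]
220 [[0.5447, -0.2116, 0.0729], [0.5422, -0.2112, 0.072]]
223 [[0.5447, -0.2113, 0.0771], [0.5422, -0.2113, 0.0769]]
```

>>> {"name": "send_rows", "arguments": {"motion": [{"offset":[0,0,0],"turn":0},{"offset":[0,0,0],"turn":0},{"offset":[0,0,0],"turn":0},{"offset":[0,0,0],"turn":0},{"offset":[0,0,0],"turn":0},{"offset":[0,0,0],"turn":0},{"offset":[0,0,0],"turn":0}], "hand": -0.2}}

```text
t: 10.45
eef_pos: [0.5433, -0.1949, 0.2558]
ee_rot: [3.142, 0.0, -1.556]
force: [-0.0, 0.1, 0.1]
width: 0.0347
```

>>> {"name": "send_rows", "arguments": {"motion": [{"offset":[0,0,-0.7],"turn":0},{"offset":[0,0,-2],"turn":0},{"offset":[0,0,-3.5],"turn":0},{"offset":[0,0,-5.5],"turn":0},{"offset":[0,0,-7.5],"turn":0},{"offset":[0,0,-9.5],"turn":0},{"offset":[0,0,-9.5],"turn":0}]}}

```text
t: 11.15
eef_pos: [0.5442, -0.1951, 0.3553]
ee_rot: [-3.135, -0.001, -1.555]
force: [0.3, -0.4, 1.0]
width: 0.0347
```

Run:
```python
from h import *
s=get_state(); print(s['eef_pos'],s['force'],s['width'])
f=grab('wrist','w5'); g=grab('scene','s5')
K=proj(g,(.545,-.194,.08)); print(K, proj(f,(.5435,-.195,.091)))
a=cv2.resize(f['frame'][130:270,170:335],(471,400),interpolation=cv2.INTER_CUBIC)
x,y=int(K[0]),int(K[1]); b=cv2.resize(g['frame'][y-60:y+40,x-40:x+40],(320,400),interpolation=cv2.INTER_CUBIC)
cv2.imwrite('pics/fin.png',np.hstack([a,b]))
```

```text
[ 0.54415503 -0.195105    0.35531082] [ 0.251056   -0.35025132  0.95681664] 0.03473771750623215
(np.float64(249.3012298580152), np.float64(181.09299732736716)) (np.float64(257.3909706296777), np.float64(203.70001877493488))
```

View pics/fin.png

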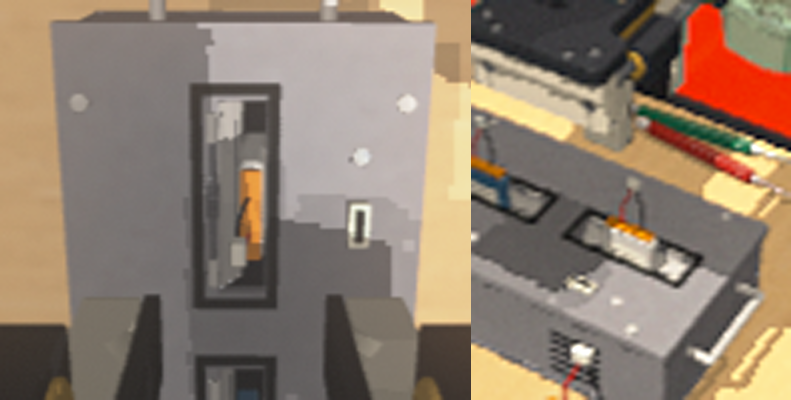

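The pack stands in the right-hand bay with its leads up (orange top at about (252,215) on the left, (630,230) on the right). A quick check of height and lean before I hand in.

Run:
```python
from h import *
f=load('w5')
for v in (190,192,194,196,200,204,208,212,216): print(v,[at_depth(f,u,v).round(4).tolist() for u in (255,257,259,261)])
g=grab('top','t5'); b=load('t0'); K=proj(g,(.543,-.195,.091)); print(K)
d=np.abs(g['frame'].astype(int)-b['frame']).max(2)>60
for n,(u,v) in dict(mug=(173,278),meter=(336,152),drv=(243,126),door=(248,287)).items(): print(n,d[v-25:v+25,u-25:u+25].mean().round(3))
```

```text
190 [[0.5459, -0.2091, 0.0948], [0.5441, -0.2091, 0.0948], [0.5423, -0.2091, 0.0947], [0.5405, -0.2087, 0.093]]
192 [[0.5459, -0.2072, 0.0947], [0.5441, -0.2073, 0.0947], [0.5423, -0.2073, 0.0949], [0.5405, -0.2073, 0.0945]]
194 [[0.5458, -0.2054, 0.0947], [0.5441, -0.2054, 0.0948], [0.5423, -0.2055, 0.0951], [0.5405, -0.205, 0.0933]]
196 [[0.5458, -0.2035, 0.0947], [0.544, -0.2037, 0.0953], [0.5422, -0.2038, 0.0953], [0.5404, -0.2028, 0.0922]]
200 [[0.5457, -0.1999, 0.0951], [0.544, -0.2001, 0.0956], [0.5422, -0.1997, 0.0945], [0.5403, -0.1987, 0.0911]]
204 [[0.5457, -0.1961, 0.0951], [0.5439, -0.196, 0.0947], [0.5421, -0.1961, 0.0951], [0.5402, -0.195, 0.0916]]
208 [[0.5456, -0.1922, 0.0948], [0.5438, -0.1923, 0.0952], [0.542, -0.1925, 0.0955], [0.5401, -0.1911, 0.0916]]
212 [[0.5456, -0.1884, 0.095], [0.5437, -0.1884, 0.0949], [0.5419, -0.1883, 0.0946], [0.54, -0.1868, 0.0907]]
216 [[0.5455, -0.1972, 0.1274], [0.5437, -0.1844, 0.0948], [0.5418, -0.1844, 0.0947], [0.5399, -0.1831, 0.0913]]
(np.float64(262.12329679876507), np.float64(201.1199161739465))
mug 0.094
meter 0.278
drv 0.693
door 0.014
```

The orange top reads 22.8 mm above the box instead of 19 mm. I'll compare how the same top read in the stand, where it should be at 54 mm, using the stored wrist picture.

Run:
```python
from h import *
f=load('w1')
print('stand, rigid end nominal .054')
for v in range(178,218,3): print(v,[at_depth(f,u,v).round(4).tolist() for u in (254,256,258)],f['frame'][v,256])
f=load('w2'); T=f['cam_to_world']
for v in (203.5,205,206):
    r=T[:3,:3]@ray(f,255,v); print(v,(T[:3,3]+r*(-.2086-T[1,3])/r[1]).round(4))
print('held tops',[at_depth(f,255,v).round(4).tolist() for v in (240,244,248,252,256)])
f=load('w5'); print('box top',[at_depth(f,u,v)[2].round(4) for u,v in((200,180),(300,185),(220,240),(280,150))])
```

```text
stand, rigid end nominal .054
178 [[0.4379, -0.3454, 0.0438], [0.436, -0.3454, 0.0438], [0.4341, -0.3452, 0.0429]] [112 124 136]
181 [[0.4379, -0.3447, 0.0525], [0.436, -0.3448, 0.0529], [0.4342, -0.3447, 0.0522]] [144 156 166]
184 [[0.4379, -0.3431, 0.057], [0.436, -0.3431, 0.0571], [0.4342, -0.3429, 0.0563]] [ 66 116 171]
187 [[0.4378, -0.3404, 0.0576], [0.436, -0.3405, 0.0579], [0.4342, -0.3404, 0.0573]] [ 66 121 181]
190 [[0.4378, -0.3377, 0.058], [0.436, -0.3377, 0.058], [0.4342, -0.3374, 0.0568]] [ 65 121 181]
193 [[0.4378, -0.3348, 0.0578], [0.436, -0.3347, 0.0572], [0.4341, -0.3347, 0.0572]] [ 66 115 169]
196 [[0.4378, -0.3321, 0.0582], [0.4359, -0.332, 0.058], [0.4341, -0.3318, 0.0574]] [ 63 120 180]
199 [[0.4377, -0.3291, 0.058], [0.4359, -0.3291, 0.058], [0.4341, -0.3289, 0.0573]] [ 72 165 238]
202 [[0.4377, -0.3262, 0.0579], [0.4359, -0.3261, 0.0577], [0.434, -0.3259, 0.0569]] [ 69 148 222]
205 [[0.4377, -0.3234, 0.0582], [0.4358, -0.323, 0.0572], [0.434, -0.3228, 0.0566]] [ 68 148 222]
208 [[0.4377, -0.3313, 0.0885], [0.4358, -0.3203, 0.0578], [0.4339, -0.3199, 0.0567]] [ 71 146 220]
211 [[0.4377, -0.3294, 0.0901], [0.4358, -0.3173, 0.0577], [0.4339, -0.3171, 0.057]] [ 69 143 219]
214 [[0.4377, -0.3268, 0.0901], [0.4358, -0.3143, 0.0577], [0.4333, -0.3008, 0.0227]] [ 82 144 214]
217 [[0.4375, -0.2889, 0.0014], [0.4352, -0.2887, 0.0007], [0.4329, -0.2888, 0.001]] [152 214 239]
203.5 [ 0.5451 -0.2086  0.1093]
205 [ 0.5451 -0.2086  0.1127]
206 [ 0.5451 -0.2086  0.1148]
held tops [[0.5451, -0.2052, 0.162], [0.5451, -0.2032, 0.1629], [0.545, -0.2002, 0.1619], [0.545, -0.1979, 0.1623], [0.5449, -0.1955, 0.1626]]
box top [np.float64(0.0728), np.float64(0.0724), np.float64(0.1875), np.float64(0.0728)]
```

In the stand the same orange cap read 58 mm, 4 mm above the 54 mm rigid end. So 94.8 mm in the bay puts the lower end at about 41 mm, which is the bay floor. The pack is home, so I'll hand in.

```bash
python3 -c "
from station import *
print(job_done())"
```

```text
the job is handed in; nothing more can be done
None
```

The battery pack is in the empty bay of the charging box, upright with its leads on top and fully home. I let go and handed the job in at about 11 s; the hand-in reports no verdict.

- **Finding the slot:** I pressed the flap open with the pack. The wrist camera's range image then showed the guide slot's right-hand edge through the gap. I moved the pack 1 mm sideways and it slid down without resistance, so no long search by feel was needed.
- **Forces:** The highest wrist reading was about 4.7 N (the limit on the box is 25 N), taken between moves rather than continuously. The pack met the floor at the expected height.
- **Height:** The pack's orange top read 94.8 mm instead of the 91 mm I expected. The same top had also read 4 mm high in the stand, so the lower end is about 31 mm below the mouth, on the bay floor.
- **Position:** The pack is about 3 mm in front of and 3 mm right of the mouth's middle. It looked upright in the last picture. I did not measure its lean.
- **Other things on the desk:** The gripper never went near them. My picture comparison for movement was inconclusive around the multimeter and screwdrivers, probably because the arm or its shadow was in view.

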